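Stand the slumped book back up and close the rack

ROBOT

A 6-joint arm with a two-finger parallel gripper is mounted at the origin on the work surface. World frame = base frame: x ahead of the robot, y to its left, z up, the work surface at z = 0. Lengths are in m, angles in rad, forces in N, time in s.
With the tool pointing down it reaches from about 0.35 to 0.975 m from the base axis. Payload 4.9 kg.
Tool frame: the origin (TCP) lies between the finger pads; the fingertips stand 14 mm ahead of it and the grasp point (between the pads) lies 5 mm behind it (manip.tcp_to_tips is the distance from the TCP to the fingertips, in m); z points along the fingers, y is the line along which they close (so a half turn about z gives the same grasp; the last joint's range is limited). The gripper opens to 85 mm and grips with 20 to 120 N. Pads are 22 mm wide; open, the fingers measure 114 mm over their backs; the gripper's body (76 mm by 85 mm) begins 54 mm behind the grasp point. The pads swing forward as they close: fully open they stand 13 mm farther back than shut.
Start: joints at [1.179, 0.053, 1.613, -0, 1.476, -0.119], TCP at [0.168, 0.602, 0.245] pointing down, gripper open.
Joint ranges: [-3.01, 3.01], [-1.01, 2.22], [0.06, 2.58], [-1.02, 4.17], [0.09, 2.62], [-3.14, 3.14]. Speed limits (rad/s): [2.57, 2.57, 3.14, 3.14, 3.14, 3.14].

INTERFACE

Orientations are given as a unit quaternion [w, x, y, z].
In Python, from plant import manip gives the robot as it stands.
- The arm moves only by the tool servo_tool, never from a script. Its argument "moves" is a list that holds one entry, the list of rows, each a list of 7 numbers: the shift along the tool's x, y, z in mm, then the turn, a rotation vector about the tool's x, y, z in degrees, then the finger opening in mm, from 0 to 85.4. In form: [[[x, y, z, ax, ay, az, fingers], ...]]. A call has 1 to 12 rows; each row shifts and turns the commanded pose from where the row before left it, along the tool's axes as they then stand; what a row does not reach is not made up. A row lasts 1/8 s, in which the tool goes at most 62.5 mm and 10.7 degrees, less where a joint would pass 70% of its speed; a pose out of reach is approached as far as the arm can. A call with a gripper value outside its range is refused whole. The fingers move at their own pace and stop on an object; the grip force is fixed at half the most. Time passes only in rows, so rows that do not move let the fingers close. It gives the time, the measured TCP pose, the force, the opening and the grip force at its end, in the units of the state.
- manip.state(): the state, without advancing time (a new reading comes with each control period).
- manip.grab_frame(name): name is "scene" or "top"; returns a dict with "image" (400x640x3 uint8, blue, green, red), "mtx" (3x3 intrinsics, pixels), "eye" and "rotation" of the camera in the world. Camera axes: x right, y down, z forward; pixel columns grow to the right and rows downward; lengths in m; the calibration is good to about 2 mm. A picture is of the moment at which its call begins. There is no depth.
- manip.job_done(): hands the job in; it is judged then, once.
The state is a dict: "time": time; "joint_pos": joint angles; "joint_vel": joint speeds; "joint_efforts": joint torques, N m; "tool_pos": TCP position; "tool_rot": TCP orientation; "contact_force": force on the tool from outside, world axes, zero at the start; "ft_torque": the same for the moment, N m; "gripper_width": opening from 0.0 (shut) to 1.0 (fully open); "grasp_force": force on a finger pad.
Only numpy, scipy, OpenCV 4.12 (cv2) and the standard library are available. Lean on these libraries where they do the work, as an engineer would, in place of code of your own. Each camera call takes 0.05 s, during which the arm holds its last target. There are 200 camera calls.

TASK

The last book in the desktop rack has slumped over against the rack's low sliding end. Without gripping or lifting anything, first push the top of the book with the outside of the fingers until it stands upright, leaving the sliding end where it is meanwhile; then push the sliding end up against it, so that all three books stand snugly together in the rack with no gaps. Leave the things around the rack alone.

Things in the scene. Friction and masses are not known exactly. Their poses are not given: they have to be found in the camera images.
- rack: Dark wooden book rack, fixed. Origin: underside of its base board, on the table; y runs along the book row. Base 160 mm (x) by 275 mm (y, -132 to +142), 12 mm thick, so books' feet are 12 mm above the table. Fixed upright end board at +y. In order from it towards -y: two standing books, the slumped book, the sliding end.
- rack_end (a joint): Slide of the rack's low movable end along rack +y (towards the books), m; 0 = farthest out, with its inner face at rack y = -43 mm; stop at 0.08; starts at 0.006 to 0.010. Stays where left; about 2 N to slide, up to 10 N with books. Snug on the three books it reads about 0.059. An upright board 140 mm wide (x), 15 mm thick, top 92 mm above the table, with a push block on its outer face.
- end_inner (a point): Middle of the top edge of the sliding end's inner face (the face towards the books), 91 mm above the table; moves with the end, axes as the rack's.
- end_push (a point): Centre of the outer (-y) end face of the push block on the middle of the sliding end's outer side; 70 mm outward of the end's inner face, 40 mm above the table. Push it towards rack +y. The block is 50 mm wide (x), 55 mm long (y), its top 68 mm above the table. Axes as the rack's.
- fixed_inner (a point): Middle of the top edge of the inner face of the rack's fixed end (150 mm wide in x), at rack y = +120 mm, 122 mm above the table; axes as the rack's.
- slumped: Slumped book: grey cloth hard cover, rigid, 140 mm deep (x), 36 mm thick (y), 210 mm tall (z), about 0.5 kg. Origin: centre of its foot; z from foot to top; x, y as the rack's when upright. Leans 23 to 29 degrees towards rack -y on its foot's -y edge, its cover on the sliding end's top inner edge, its upper half overhanging the end.
- slumped_top (a point): Centre of the slumped book's top face, 210 mm up its z; the top's -y edge, to be pushed, is 18 mm from here along the book's -y. Pushed towards rack +y (1 to 2 N) the book turns about its foot's -y edge; from about 10 degrees of tilt it drops upright by itself and then stands alone, about 10 mm from the next book.
- book_a: One of the two standing books, blue cloth, 140 mm deep (x), 34 mm thick (y), 200 mm tall. Origin: centre of its underside. Leave it standing.
- book_b: The other standing book, grey cloth, 140 mm deep (x), 34 mm thick (y), 185 mm tall. Origin: centre of its underside. It and book_a may stand in either order. Leave it standing.
- bottle: Bystander: blue pill bottle, 48 mm across, 115 mm tall, beyond the rack. Origin: centre of its underside.
- remote: Bystander: black remote control lying flat, 42 x 150 x 18 mm, between the robot and the rack. Origin: centre of its underside.
- mug: Bystander: white mug, 80 mm across, 92 mm tall. Origin: centre of its underside.
- pliers: Bystander: pliers lying flat, about 200 mm long, 14 mm high. Origin: on its underside near the middle.
- glasses_case: Bystander: black glasses case, 62 x 158 x 36 mm. Origin: centre of its underside.
There are look-alikes about, which are no part of the job. What is shaped like the book_a but pink or yellow is not meant. What is shaped like the slumped but orange is not meant.

How it is judged:
By the outcome, as a careful person would: the job done as asked, in the order asked, and still so for the second after the job is handed in, with the robot touching nothing.
It also fails if it takes over 64 s, if anything falls off the work surface, if the arm or the gripper's body presses on something with over 40 N, if the wrist force passes 120 N, or if a joint passes its speed limit or range.

## Working session

There is one attempt and no reset: what is moved stays moved. The work goes in short steps, Python scripts to look and compute and a tool call to move; the robot and the scene stay as the last step left them, time stands still between calls to the robot, and variables do not carry over. Pictures are saved under pics/ and viewed, at most 10 in all, crops included, and the job is handed in when it is done.

Besides the shell and the picture viewer there is one more tool, called after ">>>" by a JSON object that holds its "method" and its "body", one argument or row to a line. servo_tool: Moves the arm, as the interface text tells. Its arguments: {"type":"object","properties":{"moves":{"type":"array"}},"required":["moves"]}

```bash
mkdir -p pics; cat > h.py <<'E'
import numpy as np, cv2
from plant import manip
def grab(n,f=None):
    d=manip.grab_frame(n)
    if f: cv2.imwrite('pics/'+f,d['image'])
    return d
def ray(d,u,v):
    r=np.array(d['rotation'])@np.linalg.inv(d['mtx'])@[u,v,1.]
    return np.array(d['eye']).ravel(),r/np.linalg.norm(r)
def onz(d,u,v,z):
    e,r=ray(d,u,v); return e+r*(z-e[2])/r[2]
def tri(d1,p1,d2,p2):
    e1,r1=ray(d1,*p1); e2,r2=ray(d2,*p2)
    s=np.linalg.lstsq(np.c_[r1,-r2],e2-e1,rcond=None)[0]
    a=e1+r1*s[0];b=e2+r2*s[1]; return (a+b)/2,np.linalg.norm(a-b)
def proj(d,p):
    q=np.array(d['mtx'])@(np.array(d['rotation']).T@(np.array(p)-np.array(d['eye']).ravel())); return q[:2]/q[2]
E
python3 - <<'E'
from h import *
for n in('scene','top'):
    d=grab(n,n+'0.png'); print(n,np.round(d['eye'],3).tolist(),np.round(d['rotation'],3).tolist(),np.round(d['mtx'],1).tolist())
s=manip.state(); print(s['tool_pos'],s['tool_rot'],s['time'])
E
```

```text
scene [0.062, 0.003, 1.502] [-0.113, 0.722, -0.674, 0.107] [[502.9, 0.0, 322.9], [0.0, 502.9, 190.9], [0.0, 0.0, 1.0]]
top [0.341, 0.043, 1.302] [0.044, -0.699, 0.712, -0.053] [[434.3, 0.0, 323.9], [0.0, 434.3, 200.4], [0.0, 0.0, 1.0]]
[0.1681959  0.60138166 0.24419011] [-2.40003382e-04  1.35989170e-01  9.90709889e-01 -8.96033093e-04] 0.1
```

View pics/scene0.png

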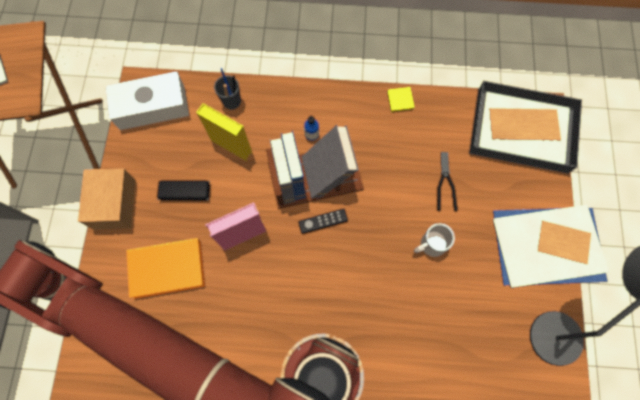

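View pics/top0.png

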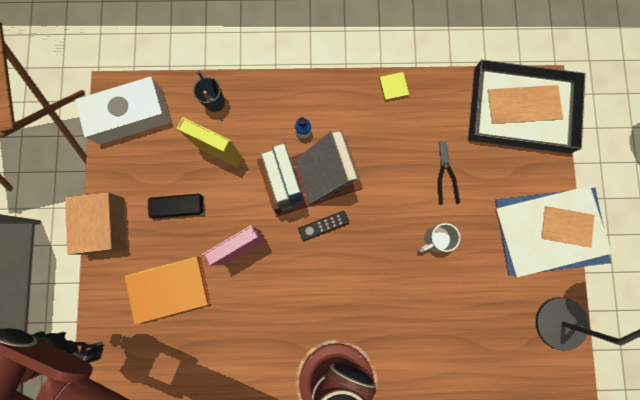

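The scene and top views agree: the rack is at about (310,175) in both, with the standing books on its left and the slumped grey book leaning right. Candidates for the slumped book are the grey one at top (328,165) and the orange one at (167,290), which is a decoy. The yellow book at (210,140) and the pink one at (235,245) are also decoys. I choose the grey book at (328,165) and check it in a close crop.

```bash
python3 - <<'E'
import cv2,numpy as np
a=cv2.imread('pics/top0.png')[120:220,250:370]; b=cv2.imread('pics/scene0.png')[115:215,260:370]
a=cv2.resize(a,None,fx=5,fy=5,interpolation=2)[:, :]; 
a=cv2.resize(cv2.imread('pics/top0.png')[120:220,250:370],(480,400),interpolation=2)
cv2.imwrite('pics/ca.png',cv2.resize(cv2.imread('pics/top0.png')[125:217,254:368],(741,598),interpolation=2))
cv2.imwrite('pics/cb.png',cv2.resize(cv2.imread('pics/scene0.png')[120:212,262:368],(689,598),interpolation=2))
E
```

```text
(no output)
```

View pics/ca.png

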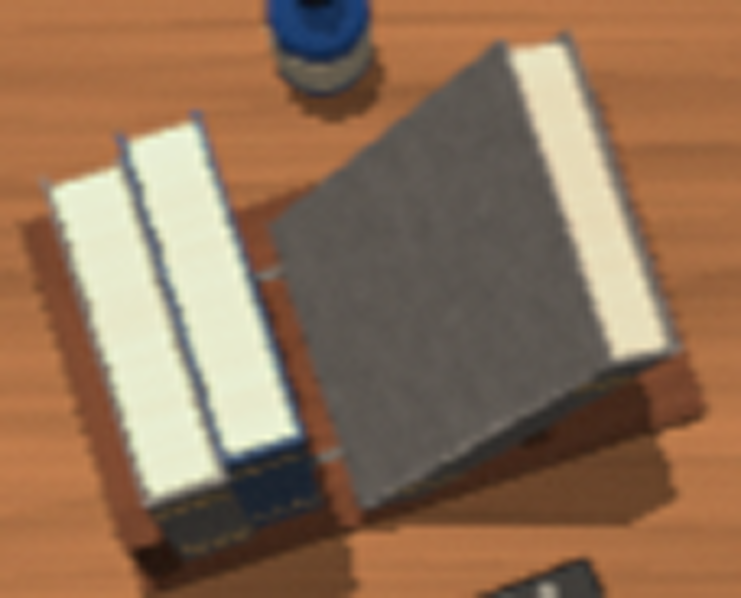

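View pics/cb.png

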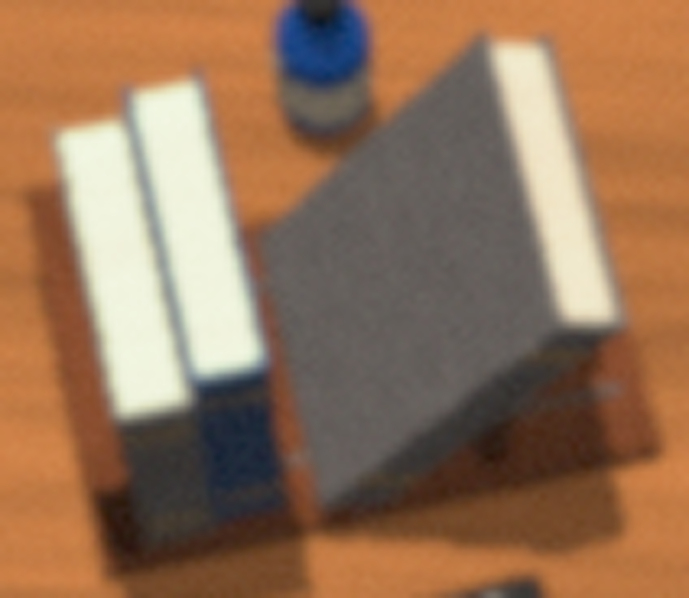

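The crops confirm the grey slumped book. In ca its top -y edge runs from (567,35) to (678,350) and its foot from (272,228) to (365,508). In cb the same edge runs from (547,38) to (620,325).

```bash
python3 - <<'E'
from h import *
t=grab('top');s=grab('scene')
A=lambda p:(254+(p[0]+.5)/6.5-.5,125+(p[1]+.5)/6.5-.5); B=lambda p:(262+(p[0]+.5)/6.5-.5,120+(p[1]+.5)/6.5-.5)
P={}
for n,a,b in [('top-y far',(567,35),(547,38)),('top-y near',(678,350),(620,325)),('top+y far',(503,45),(487,38)),('top+y near',(610,362),(560,322)),
('foot+y far',(272,228),(262,232)),('foot+y near',(365,508),(322,508)),('blue far',(197,115),(200,72)),('blue near',(303,438),(265,370)),('grey far left',(45,182),(57,130)),('grey near left',(148,503),(118,415)),('base -y near',(705,410),(658,450))]:
    p,e=tri(t,A(a),s,B(b)); P[n]=p; print(n,p.round(4),round(e,4))
near=onz(t,*A((705,410)),.012); left=onz(t,*A((145,590)),.0); print(near,left)
d=P['top-y far']-P['top-y near']; print('x-axis deg',np.degrees(np.arctan2(d[1],d[0])),np.linalg.norm(d))
d=P['blue far']-P['blue near']; print('x-axis deg',np.degrees(np.arctan2(d[1],d[0])),np.linalg.norm(d))
d=P['foot+y far']-P['foot+y near']; print('x-axis deg',np.degrees(np.arctan2(d[1],d[0])),np.linalg.norm(d))
th=np.radians(18.);print(manip.tcp_to_tips)
E
```

```text
Traceback (most recent call last):
  File "h.py", line 13, in tri
    e1,r1=ray(d1,*p1); e2,r2=ray(d2,*p2)
          ~~~^^^^^^^^
  File "h.py", line 8, in ray
    r=np.array(d['rotation'])@np.linalg.inv(d['mtx'])@[u,v,1.]
      ~~~~~~~~~~~~~~~~~~~~~~~^~~~~~~~~~~~~~~~~~~~~~~~
ValueError: matmul: Input operand 1 has a mismatch in its core dimension 0, with gufunc signature (n?,k),(k,m?)->(n?,m?) (size 3 is different from 4)
```

```bash
sed -i "s/    d=manip.grab_frame(n)/    d=dict(manip.grab_frame(n)); d['rotation']=Rotation.from_quat(d['rotation'],scalar_first=True).as_matrix()/; 1a from scipy.spatial.transform import Rotation" h.py
cat > m.py <<'E'
from h import *
t=grab('top');s=grab('scene'); print(t['rotation'].round(2).tolist())
A=lambda p:(254+(p[0]+.5)/6.5-.5,125+(p[1]+.5)/6.5-.5); B=lambda p:(262+(p[0]+.5)/6.5-.5,120+(p[1]+.5)/6.5-.5)
P={}
for n,a,b in [('top-y far',(567,35),(547,38)),('top-y near',(678,350),(620,325)),('top+y far',(503,45),(487,38)),('top+y near',(610,362),(560,322)),
('foot+y far',(272,228),(262,232)),('foot+y near',(365,508),(322,508)),('blue far',(197,115),(200,72)),('blue near',(303,438),(265,370)),('grey far left',(45,182),(57,130)),('grey near left',(148,503),(118,415)),('base -y near',(705,410),(658,450))]:
    p,e=tri(t,A(a),s,B(b)); P[n]=p; print(n,p.round(4),round(e,4))
print(onz(t,*A((705,410)),.012),onz(s,*B((658,450)),.012))
for k in('top-y','blue','foot+y','top+y'):
    d=P[k+' far']-P[k+' near']; print(k,'x-axis deg',np.degrees(np.arctan2(d[1],d[0])),np.linalg.norm(d))
print(manip.tcp_to_tips)
for p in [(0,0)]:
    pass
E
python3 m.py
```

```text
[[-0.02, -0.99, 0.14], [-1.0, 0.02, -0.01], [0.01, -0.14, -0.99]]
top-y far [ 0.6791 -0.0215  0.2035] 0.0016
top-y near [ 0.5499 -0.0612  0.1998] 0.0017
top+y far [0.6717 0.0046 0.2153] 0.0017
top+y near [ 0.5425 -0.034   0.2176] 0.0008
foot+y far [0.6324 0.1044 0.0725] 0.0015
foot+y near [0.5112 0.0666 0.0326] 0.0009
blue far [0.6405 0.1253 0.2305] 0.0013
blue near [0.5153 0.0872 0.211 ] 0.0008
grey far left [0.6216 0.1876 0.203 ] 0.0021
grey near left [0.4904 0.147  0.2136] 0.0002
base -y near [ 0.5567 -0.091   0.0145] 0.0008
[ 0.55724036 -0.09164414  0.012     ] [ 0.55742479 -0.09074286  0.012     ]
top-y x-axis deg 17.094860169394718 0.13518062501687264
blue x-axis deg 16.928652482954234 0.1323058129257833
foot+y x-axis deg 17.289612608268882 0.1330794140281086
top+y x-axis deg 16.663563043451287 0.13486972669716094
0.014
```

>>> {"method": "servo_tool", "body": {
  "moves": [
    [[0, 0, -25, 0, 0, -8.2, 0], [0, 0, -25, 0, 0, -8.2, 0], [0, 0, -25, 0, 0, -8.2, 0], [0, 0, -25, 0, 0, -8, 0], [-14, -44, 0, 0, 0, 0, 0], [-14, -44, 0, 0, 0, 0, 0], [-14, -44, 0, 0, 0, 0, 0], [-14, -44, 0, 0, 0, 0, 0], [-14, -44, 0, 0, 0, 0, 0], [-14, -44, 0, 0, 0, 0, 0], [-14, -44, 0, 0, 0, 0, 0], [-14, -44, 0, 0, 0, 0, 0]]
  ]
}}

```text
time: 1.8
tool_pos: [0.3788, 0.2965, 0.3454]
tool_rot: [0.0, -0.148, 0.989, 0.0]
contact_force: [-0.2, -0.1, 0.3]
gripper_width: 0.001
grasp_force: 0.0
```

```bash
cat > st.py <<'E'
from h import *
O=np.array([.595,.0586]);a=np.radians(17);X=np.array([np.cos(a),np.sin(a)]);Y=np.array([-X[1],X[0]])
s=manip.state();p=s['tool_pos'];r=p[:2]-O
R=Rotation.from_quat(s['tool_rot'],scalar_first=True).as_matrix()
f=np.array(s['contact_force'])
print('t',s['time'],'rack mm',(1e3*np.array([r@X,r@Y,p[2]])).round(1),'tool y deg',np.degrees(np.arctan2(R[1,1],R[0,1])).round(1),'zdown',R[:,2].round(3),'F rack',(f[:2]@X).round(1),(f[:2]@Y).round(1),f[2].round(1),s['gripper_width'])
E
python3 st.py
```

```text
t 1.8 rack mm [-137.2  290.8  345.4] tool y deg 107.0 zdown [ 0.  0. -1.] F rack -0.2 0.0 0.3 0.0012755278303122836
```

>>> {"method": "servo_tool", "body": {
  "moves": [
    [[-13, -45, 0, 0, 0, 0, 0], [-13, -45, 0, 0, 0, 0, 0], [-13, -45, 0, 0, 0, 0, 0], [-13, -45, 0, 0, 0, 0, 0], [-13, -45, 0, 0, 0, 0, 0], [-13, -45, 0, 0, 0, 0, 0], [-13, -45, 0, 0, 0, 0, 0], [-13, -45, 0, 0, 0, 0, 0], [-13, -45, 0, 0, 0, 0, 0], [-13, -45, 0, 0, 0, 0, 0], [0, 0, 0, 0, 0, 0, 0]]
  ]
}}

```text
time: 3.18
tool_pos: [0.6346, -0.0971, 0.344]
tool_rot: [-0.001, -0.146, 0.989, 0.0]
contact_force: [-0.5, 0.3, 0.3]
gripper_width: -0.002
grasp_force: 0.0
```

```bash
python3 st.py
```

```text
t 3.175 rack mm [  -7.7 -160.5  344. ] tool y deg 106.8 zdown [-0.002  0.    -1.   ] F rack -0.4 0.4 0.3 -0.0015826864751870466
```

>>> {"method": "servo_tool", "body": {
  "moves": [
    [[0, 0, 24, 0, 0, 0, 0], [0, 0, 24, 0, 0, 0, 0], [0, 0, 24, 0, 0, 0, 0], [0, 0, 24, 0, 0, 0, 0], [0, 0, 24, 0, 0, 0, 0], [0, 0, 24, 0, 0, 0, 0], [0, 5, 0, 0, 0, 0, 0], [0, 10, 0, 0, 0, 0, 0], [0, 5, 0, 0, 0, 0, 0], [0, 0, 0, 0, 0, 0, 0]]
  ]
}}

```text
time: 4.42
tool_pos: [0.6285, -0.0749, 0.2027]
tool_rot: [0.001, -0.148, 0.989, -0.0]
contact_force: [0.6, -0.0, 1.5]
gripper_width: -0.002
grasp_force: 0.0
```

```bash
python3 st.py; python3 - <<'E'
from h import *
d=grab('top');cv2.imwrite('pics/c1.png',cv2.resize(d['image'][110:230,240:400],(800,600),interpolation=2))
E
```

```text
t 4.425 rack mm [  -7.  -137.5  202.7] tool y deg 107.0 zdown [ 0.002 -0.001 -1.   ] F rack 0.6 -0.2 1.5 -0.0020488656000191025
```

View pics/c1.png

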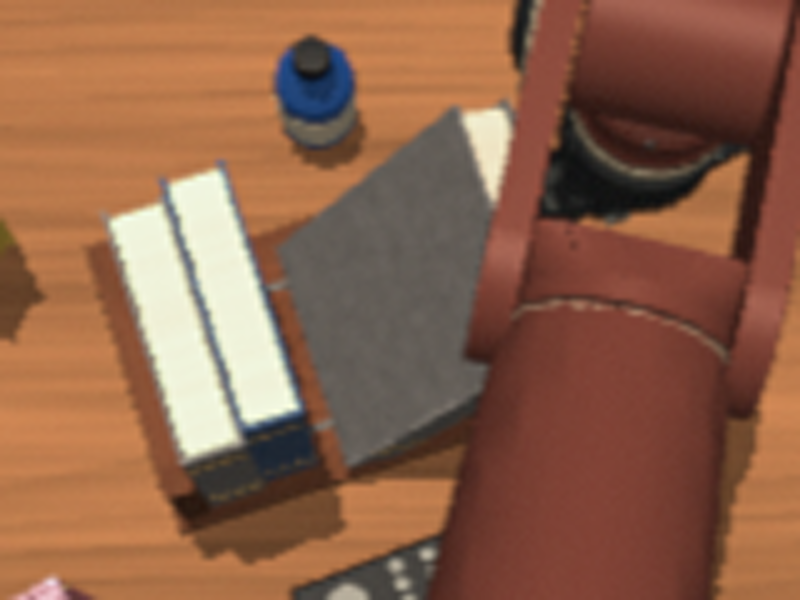

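The crop shows the book still leaning, with its top at about (480,150) and the gripper just beyond its edge and clear of it. I push slowly now.

>>> {"method": "servo_tool", "body": {
  "moves": [
    [[0, 5, 0, 0, 0, 0, 0], [0, 5, 0, 0, 0, 0, 0], [0, 5, 0, 0, 0, 0, 0], [0, 5, 0, 0, 0, 0, 0], [0, 5, 0, 0, 0, 0, 0], [0, 5, 0, 0, 0, 0, 0], [0, 5, 0, 0, 0, 0, 0], [0, 5, 0, 0, 0, 0, 0]]
  ]
}}

```text
time: 5.48
tool_pos: [0.6187, -0.0401, 0.2066]
tool_rot: [0.003, -0.147, 0.989, -0.004]
contact_force: [-2.5, -10.7, 16.0]
gripper_width: 0.001
grasp_force: 9.6
```

```bash
python3 st.py
```

```text
t 5.475 rack mm [  -6.2 -101.3  206.6] tool y deg 106.9 zdown [ 0.007 -0.008 -1.   ] F rack -5.5 -9.5 16.0 0.00130934840474874
```

The force, (-9.5, +16) N in rack y and z, is normal to the tilted top face. So the tips rode over the edge. I back off and look before going lower.

>>> {"method": "servo_tool", "body": {
  "moves": [
    [[0, -5, -2, 0, 0, 0, 0], [0, -15, 0, 0, 0, 0, 0], [0, -15, 0, 0, 0, 0, 0], [0, -15, 0, 0, 0, 0, 0], [0, -10, 0, 0, 0, 0, 0], [0, 0, 0, 0, 0, 0, 0]]
  ]
}}

```text
time: 6.22
tool_pos: [0.634, -0.0954, 0.203]
tool_rot: [-0.0, -0.147, 0.989, 0.0]
contact_force: [-0.1, 0.6, 0.5]
gripper_width: -0.001
grasp_force: 0.0
```

```bash
python3 st.py; python3 - <<'E'
from h import *
d=grab('top');e=grab('scene');cv2.imwrite('pics/c2.png',np.hstack([cv2.resize(d['image'][110:230,250:370],(400,400),interpolation=2),cv2.resize(e['image'][105:225,260:380],(400,400),interpolation=2)]))
E
```

```text
t 6.225 rack mm [  -7.7 -158.7  203. ] tool y deg 106.9 zdown [-0.  0. -1.] F rack 0.1 0.6 0.5 -0.0013096445581760085
```

View pics/c2.png

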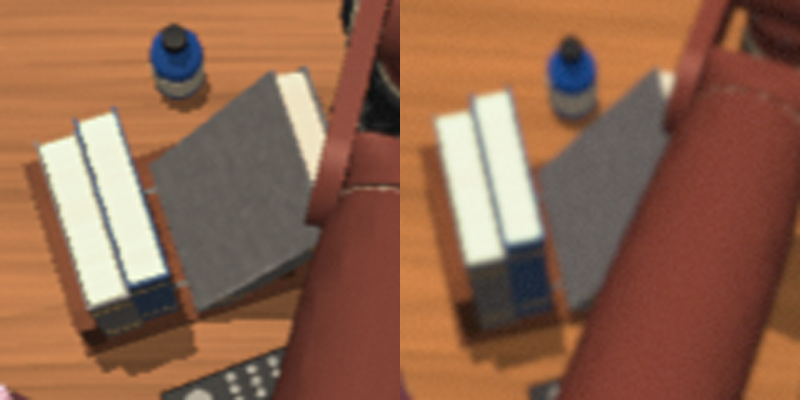

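The book hasn't moved: in the left crop its top corner is at (275,75) and its foot corner at (153,160). I lower 25 mm and push again.

>>> {"method": "servo_tool", "body": {
  "moves": [
    [[0, 0, 13, 0, 0, 0, 0], [0, 0, 12, 0, 0, 0, 0], [0, 10, 0, 0, 0, 0, 0], [0, 10, 0, 0, 0, 0, 0], [0, 5, 0, 0, 0, 0, 0], [0, 5, 0, 0, 0, 0, 0], [0, 5, 0, 0, 0, 0, 0], [0, 5, 0, 0, 0, 0, 0], [0, 5, 0, 0, 0, 0, 0], [0, 5, 0, 0, 0, 0, 0]]
  ]
}}

```text
time: 7.58
tool_pos: [0.6196, -0.0468, 0.1789]
tool_rot: [0.001, -0.147, 0.989, -0.0]
contact_force: [0.6, -0.7, 1.9]
gripper_width: -0.0
grasp_force: 1.0
```

```bash
python3 st.py
```

```text
t 7.575 rack mm [  -7.3 -108.   178.9] tool y deg 107.0 zdown [ 0.001 -0.001 -1.   ] F rack 0.3 -0.8 1.9 -0.0003112619410670719
```

>>> {"method": "servo_tool", "body": {
  "moves": [
    [[0, 4, -1, 0, 0, 0, 0], [0, 4, -1, 0, 0, 0, 0], [0, 4, -1, 0, 0, 0, 0], [0, 4, -1, 0, 0, 0, 0], [0, 4, -1, 0, 0, 0, 0], [0, 4, -1, 0, 0, 0, 0], [0, 4, -1, 0, 0, 0, 0], [0, 4, -1, 0, 0, 0, 0]]
  ]
}}

```text
time: 8.57
tool_pos: [0.6103, -0.0162, 0.1873]
tool_rot: [0.001, -0.148, 0.989, -0.0]
contact_force: [-0.7, -2.6, 4.1]
gripper_width: -0.001
grasp_force: 3.0
```

```bash
python3 st.py
```

```text
t 8.575 rack mm [ -7.3 -76.  187.3] tool y deg 107.0 zdown [ 0.001 -0.001 -1.   ] F rack -1.4 -2.3 4.1 -0.0007963045202562836
```

```bash
python3 - <<'E'
from h import *
d=grab('top');e=grab('scene');cv2.imwrite('pics/c3.png',np.hstack([cv2.resize(d['image'][110:230,250:370],(400,400),interpolation=2),cv2.resize(e['image'][105:225,260:380],(400,400),interpolation=2)]))
E
```

```text
(no output)
```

View pics/c3.png

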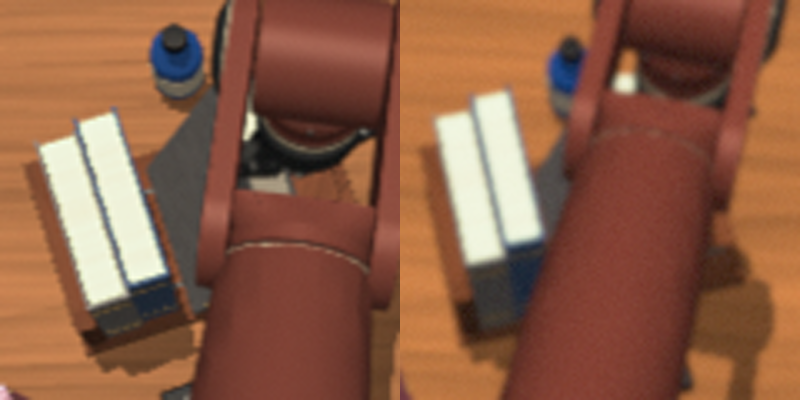

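The cover's far edge now runs steeply from (153,160) to (215,90) in the left crop, so the book is turning upright. I keep pushing.

>>> {"method": "servo_tool", "body": {
  "moves": [
    [[0, 4, -1, 0, 0, 0, 0], [0, 4, -1, 0, 0, 0, 0], [0, 4, -1, 0, 0, 0, 0], [0, 4, -1, 0, 0, 0, 0], [0, 4, -1, 0, 0, 0, 0], [0, 4, -1, 0, 0, 0, 0]]
  ]
}}

```text
time: 9.43
tool_pos: [0.6034, 0.0068, 0.1937]
tool_rot: [0.001, -0.147, 0.989, -0.0]
contact_force: [-1.2, -2.4, 5.8]
gripper_width: -0.002
grasp_force: 3.7
```

```bash
python3 st.py
```

```text
t 9.425 rack mm [ -7.2 -52.  193.7] tool y deg 107.0 zdown [ 0.001 -0.    -1.   ] F rack -1.8 -2.0 5.8 -0.0020812894428284975
```

>>> {"method": "servo_tool", "body": {
  "moves": [
    [[0, 0, -3, 0, 0, 0, 0], [0, 0, -3, 0, 0, 0, 0], [0, 0, 0, 0, 0, 0, 0]]
  ]
}}

```text
time: 9.8
tool_pos: [0.6028, 0.0069, 0.1979]
tool_rot: [-0.0, -0.148, 0.989, 0.0]
contact_force: [0.4, 0.4, -0.3]
gripper_width: -0.003
grasp_force: 0.1
```

```bash
python3 st.py
```

```text
t 9.8 rack mm [ -7.7 -51.7 197.9] tool y deg 107.0 zdown [-0.001  0.    -1.   ] F rack 0.5 0.3 -0.3 -0.0032785522938330674
```

```bash
python3 - <<'E'
from h import *
d=grab('top');e=grab('scene');cv2.imwrite('pics/c4.png',np.hstack([cv2.resize(d['image'][110:230,250:370],(400,400),interpolation=2),cv2.resize(e['image'][105:225,260:380],(400,400),interpolation=2)]))
E
```

```text
(no output)
```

View pics/c4.png

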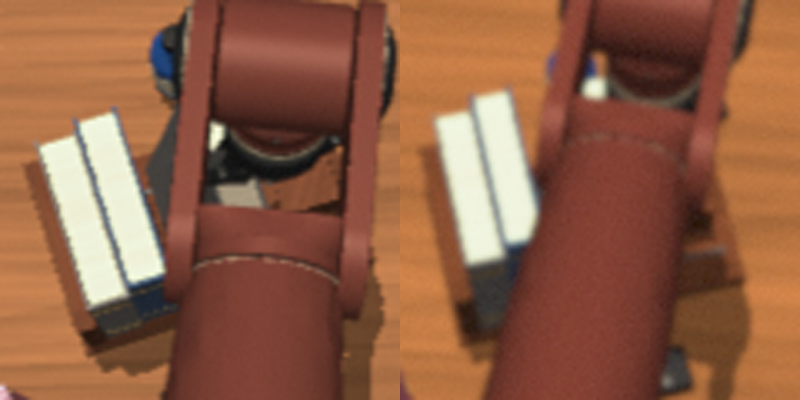

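```bash
cat >> st.py <<'E'
def rk(p): r=np.array(p[:2])-O; return (1e3*np.array([r@X,r@Y,p[2]])).round(1)
E
python3 - <<'E'
from st import *
t=grab('top')
for u,v in[(213,195),(265,195)]: print(rk(onz(t,250+u/3.333,110+v/3.333,.22)))
E
```

```text
t 9.9 rack mm [ -7.7 -51.8 197.8] tool y deg 107.0 zdown [-0.001  0.    -1.   ] F rack 0.5 -0.2 0.4 8.087111076399145e-05
[-22.6  -1.1 220. ]
[-34.8 -38.8 220. ]
```

The book's top strip spans rack y from -38 to -1 mm. That's about 12° of tilt, resting against the finger near balance. I nudge it on.

>>> {"method": "servo_tool", "body": {
  "moves": [
    [[0, 3, -1, 0, 0, 0, 0], [0, 3, -1, 0, 0, 0, 0], [0, 3, 0, 0, 0, 0, 0], [0, 3, 0, 0, 0, 0, 0], [0, 3, 0, 0, 0, 0, 0], [0, 3, 0, 0, 0, 0, 0]]
  ]
}}

```text
time: 10.7
tool_pos: [0.5976, 0.0242, 0.2003]
tool_rot: [-0.0, -0.148, 0.989, 0.0]
contact_force: [-0.1, 0.8, 0.2]
gripper_width: 0.001
grasp_force: 0.0
```

```bash
python3 st.py
```

```text
t 10.7 rack mm [ -7.5 -33.6 200.3] tool y deg 107.0 zdown [-0. -0. -1.] F rack 0.1 0.8 0.2 0.0010889026634528622
```

Contact is gone, so it should have dropped upright. I back out to -160 mm and look.

>>> {"method": "servo_tool", "body": {
  "moves": [
    [[0, -10, 0, 0, 0, 0, 0], [0, -20, 0, 0, 0, 0, 0], [0, -25, 0, 0, 0, 0, 0], [0, -30, 0, 0, 0, 0, 0], [0, -30, 0, 0, 0, 0, 0], [0, -20, 0, 0, 0, 0, 0], [0, 0, 0, 0, 0, 0, 0]]
  ]
}}

```text
time: 11.58
tool_pos: [0.6374, -0.107, 0.2001]
tool_rot: [-0.0, -0.146, 0.989, 0.0]
contact_force: [-0.4, 0.9, -0.0]
gripper_width: 0.004
grasp_force: 0.0
```

```bash
python3 st.py; python3 - <<'E'
from h import *
d=grab('top');e=grab('scene');cv2.imwrite('pics/c5.png',np.hstack([cv2.resize(d['image'][110:230,250:370],(400,400),interpolation=2),cv2.resize(e['image'][105:225,260:380],(400,400),interpolation=2)]))
E
```

```text
t 11.575 rack mm [  -7.9 -170.8  200.1] tool y deg 106.8 zdown [-0.  0. -1.] F rack -0.1 1.0 -0.0 0.004246067460377585
```

View pics/c5.png

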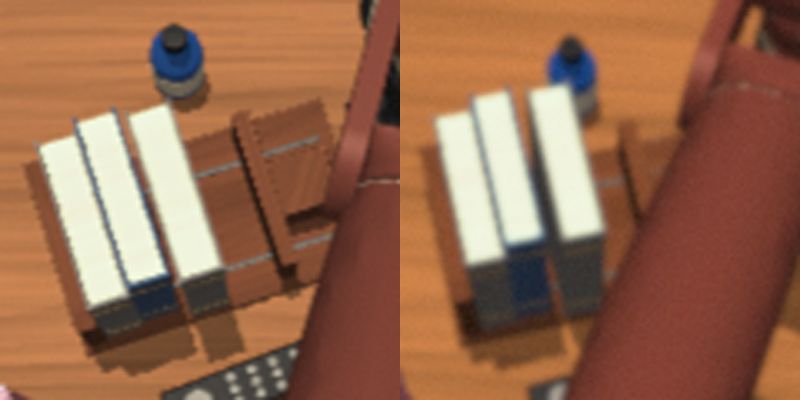

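The book stands upright next to the blue one, with a small gap (top at (175,190) in the left crop). The sliding end's board runs from (235,115) to (280,275), and its block is to the right of it.

```bash
python3 - <<'E'
from st import *
t=grab('top')
for u,v,z in[(235,115,.091),(280,275,.091),(290,220,.068),(328,211,.068),(152,107,.222),(218,267,.222),(250,112,.091)]: print(u,v,rk(onz(t,250+u/3.333,110+v/3.333,z)))
E
```

```text
t 11.675 rack mm [  -7.7 -168.8  200.1] tool y deg 106.9 zdown [-0.     0.001 -1.   ] F rack -0.2 0.4 0.1 -0.0018065091424082998
235 115 [ 65.1 -47.8  91. ]
280 275 [-79.  -41.1  91. ]
290 220 [-32.6 -66.3  68. ]
328 211 [ -35.2 -100.3   68. ]
152 107 [ 56.9  22.4 222. ]
218 267 [-77.   12.4 222. ]
250 112 [ 63.7 -60.9  91. ]
```

>>> {"method": "servo_tool", "body": {
  "moves": [
    [[0, 0, 20, 0, 0, 0, 0], [0, 0, 25, 0, 0, 0, 0], [0, 0, 25, 0, 0, 0, 0], [0, 0, 25, 0, 0, 0, 0], [0, 0, 25, 0, 0, 0, 0], [0, 0, 20, 0, 0, 0, 0], [0, 0, 12, 0, 0, 0, 0], [0, 5, 0, 0, 0, 0, 0], [0, 10, 0, 0, 0, 0, 0], [0, 10, 0, 0, 0, 0, 0], [0, 0, 0, 0, 0, 0, 0]]
  ]
}}

```text
time: 13.1
tool_pos: [0.63, -0.0803, 0.0491]
tool_rot: [0.0, -0.148, 0.989, -0.0]
contact_force: [-0.2, -0.3, -0.5]
gripper_width: -0.005
grasp_force: 0.0
```

```bash
python3 st.py
```

```text
t 13.1 rack mm [  -7.2 -143.    49.1] tool y deg 107.0 zdown [ 0.001 -0.    -1.   ] F rack -0.3 -0.2 -0.5 -0.005400277759228165
```

>>> {"method": "servo_tool", "body": {
  "moves": [
    [[0, 4, 0, 0, 0, 0, 0], [0, 4, 0, 0, 0, 0, 0], [0, 4, 0, 0, 0, 0, 0], [0, 4, 0, 0, 0, 0, 0], [0, 4, 0, 0, 0, 0, 0], [0, 4, 0, 0, 0, 0, 0], [0, 4, 0, 0, 0, 0, 0], [0, 4, 0, 0, 0, 0, 0]]
  ]
}}

```text
time: 14.1
tool_pos: [0.6204, -0.0504, 0.0483]
tool_rot: [-0.0, -0.148, 0.989, -0.0]
contact_force: [0.1, -1.5, -0.4]
gripper_width: -0.003
grasp_force: 0.8
```

```bash
python3 st.py
```

```text
t 14.1 rack mm [  -7.6 -111.7   48.3] tool y deg 107.0 zdown [-0. -0. -1.] F rack -0.3 -1.4 -0.4 -0.003433897174670727
```

>>> {"method": "servo_tool", "body": {
  "moves": [
    [[0, 3, 0, 0, 0, 0, 0], [0, 3, 0, 0, 0, 0, 0], [0, 3, 0, 0, 0, 0, 0], [0, 3, 0, 0, 0, 0, 0], [0, 3, 0, 0, 0, 0, 0], [0, 3, 0, 0, 0, 0, 0], [0, 3, 0, 0, 0, 0, 0], [0, 3, 0, 0, 0, 0, 0], [0, 3, 0, 0, 0, 0, 0], [0, 3, 0, 0, 0, 0, 0]]
  ]
}}

```text
time: 15.35
tool_pos: [0.6116, -0.0217, 0.0483]
tool_rot: [-0.0, -0.148, 0.989, 0.0]
contact_force: [-0.1, -1.7, -1.2]
gripper_width: 0.0
grasp_force: 0.8
```

>>> {"method": "servo_tool", "body": {
  "moves": [
    [[0, 2, 0, 0, 0, 0, 0], [0, 2, 0, 0, 0, 0, 0]]
  ]
}}

```text
time: 15.6
tool_pos: [0.6107, -0.0185, 0.0483]
tool_rot: [0.0, -0.148, 0.989, -0.001]
contact_force: [0.8, -6.5, -0.8]
gripper_width: -0.0
grasp_force: 3.3
```

>>> {"method": "servo_tool", "body": {
  "moves": [
    [[0, 2, 0, 0, 0, 0, 0], [0, 2, 0, 0, 0, 0, 0]]
  ]
}}

```text
time: 15.85
tool_pos: [0.6097, -0.0152, 0.0484]
tool_rot: [0.0, -0.148, 0.989, -0.001]
contact_force: [-0.1, -5.4, -1.1]
gripper_width: 0.003
grasp_force: 2.8
```

```bash
python3 st.py
```

```text
t 15.85 rack mm [ -7.5 -74.8  48.4] tool y deg 107.0 zdown [ 0.001 -0.002 -1.   ] F rack -1.7 -5.1 -1.1 0.0027563529591075353
```

>>> {"method": "servo_tool", "body": {
  "moves": [
    [[0, 1.5, 0, 0, 0, 0, 0], [0, 1.5, 0, 0, 0, 0, 0]]
  ]
}}

```text
time: 16.1
tool_pos: [0.6088, -0.0123, 0.0483]
tool_rot: [0.0, -0.148, 0.989, -0.001]
contact_force: [0.9, -5.2, -1.7]
gripper_width: -0.003
grasp_force: 2.7
```

>>> {"method": "servo_tool", "body": {
  "moves": [
    [[0, 1, 0, 0, 0, 0, 0], [0, 1, 0, 0, 0, 0, 0]]
  ]
}}

```text
time: 16.35
tool_pos: [0.6083, -0.0106, 0.0484]
tool_rot: [0.0, -0.148, 0.989, -0.001]
contact_force: [1.0, -8.5, -2.4]
gripper_width: 0.001
grasp_force: 4.1
```

>>> {"method": "servo_tool", "body": {
  "moves": [
    [[0, 1, 0, 0, 0, 0, 0], [0, 1, 0, 0, 0, 0, 0]]
  ]
}}

```text
time: 16.6
tool_pos: [0.6081, -0.0101, 0.0484]
tool_rot: [0.001, -0.148, 0.989, -0.003]
contact_force: [1.7, -11.7, -2.9]
gripper_width: -0.001
grasp_force: 5.9
```

>>> {"method": "servo_tool", "body": {
  "moves": [
    [[0, 1, 0, 0, 0, 0, 0], [0, 1, 0, 0, 0, 0, 0]]
  ]
}}

```text
time: 16.85
tool_pos: [0.608, -0.0096, 0.0485]
tool_rot: [0.001, -0.148, 0.989, -0.004]
contact_force: [2.8, -18.0, -6.0]
gripper_width: -0.003
grasp_force: 8.9
```

>>> {"method": "servo_tool", "body": {
  "moves": [
    [[0, 1, 0, 0, 0, 0, 0], [0, 1, 0, 0, 0, 0, 0], [0, 0, 0, 0, 0, 0, 0]]
  ]
}}

```text
time: 17.23
tool_pos: [0.608, -0.0096, 0.0485]
tool_rot: [0.002, -0.148, 0.989, -0.006]
contact_force: [5.5, -21.1, -6.6]
gripper_width: 0.003
grasp_force: 11.1
```

It's firmly stopped at 21 N. I back off and check.

>>> {"method": "servo_tool", "body": {
  "moves": [
    [[0, -4, 0, 0, 0, 0, 0], [0, -6, 0, 0, 0, 0, 0], [0, -15, 0, 0, 0, 0, 0], [0, -25, 0, 0, 0, 0, 0], [0, -30, 0, 0, 0, 0, 0], [0, -30, 0, 0, 0, 0, 0], [0, -25, -15, 0, 0, 0, 0], [0, -20, -30, 0, 0, 0, 0], [0, -20, -30, 0, 0, 0, 0], [0, -20, -20, 0, 0, 0, 0], [0, 0, 0, 0, 0, 0, 0], [0, 0, 0, 0, 0, 0, 0]]
  ]
}}

```text
time: 18.73
tool_pos: [0.6626, -0.1899, 0.1426]
tool_rot: [-0.001, -0.147, 0.989, 0.001]
contact_force: [-0.8, -0.3, -0.7]
gripper_width: -0.002
grasp_force: 0.0
```

```bash
python3 st.py; python3 - <<'E'
from h import *
d=grab('top');e=grab('scene');cv2.imwrite('pics/c6.png',np.hstack([cv2.resize(d['image'][110:230,250:370],(400,400),interpolation=2),cv2.resize(e['image'][105:225,260:380],(400,400),interpolation=2)]))
E
```

```text
t 18.725 rack mm [  -8.  -257.4  142.6] tool y deg 107.0 zdown [-0.001  0.001 -1.   ] F rack -0.8 -0.1 -0.7 -0.0017750795270570392
```

View pics/c6.png

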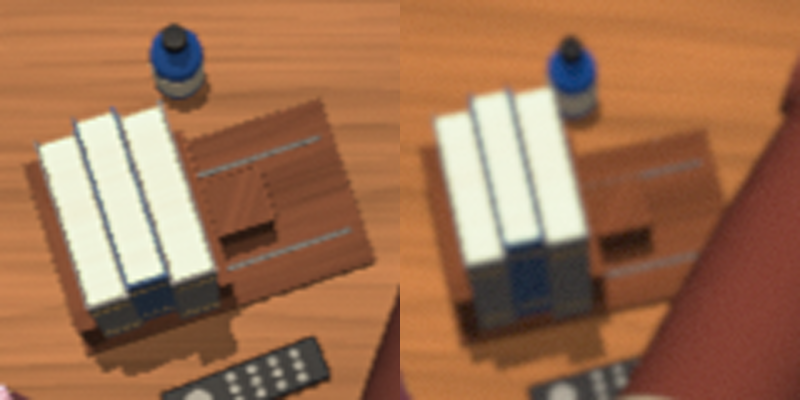

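The three books stand upright and snug, from (45,145) to (190,190) in the left crop. The sliding end is against them, its block is at (240,200), and the bottle and remote are undisturbed.

```bash
python3 -c "
from plant import manip; print(manip.job_done())"
```

```text
the job is handed in; nothing more can be done
None
```

The slumped book now stands upright and the sliding end is pushed snug against the three books; the job was handed in at about 19 s with the robot touching nothing. My first push rode up on the book's top face (about 19 N) without shifting it, so I lowered the fingers and pushed again.

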